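# Finish the tea carton layer and fetch its top batten

## Robot

A 6-joint arm with a two-finger parallel gripper is mounted at the origin on the work surface. World frame = base frame: x ahead of the robot, y to its left, z up, the work surface at z = 0. Lengths are in m, angles in rad, forces in N, time in s.
With the tool pointing down it reaches from about 0.275 to 0.725 m from the base axis. Payload 5.6 kg.
Tool frame: the origin (TCP) lies where the fingers leave the gripper's body, on its centre line; the fingertips stand 73 mm ahead of it and the grasp point (between the pads) lies 54 mm ahead of it; z points along the fingers, y is the direction in which the jaws open and shut (so a half turn about z gives the same grasp; the last joint's range is limited). The gripper opens to 85 mm and grips with 20 to 120 N. Pads are 22 mm wide; open, the fingers measure 114 mm over their backs; the gripper's body (76 mm by 85 mm) begins 54 mm behind the grasp point. The pads swing forward as they close: fully open they stand 13 mm farther back than shut.
Start: joints at [1.567, 0.255, 0.108, 0, -1.424, -0.285], TCP at [0.157, 0.527, 0.304] pointing down, gripper open.
Joint ranges: [-2.95, 2.95], [-1.21, 1.97], [-1.09, 1.5], [-2.87, 1.71], [-2.94, -0.07], [-3.05, 3.05]. Speed limits (rad/s): [2.57, 2.57, 3.14, 3.14, 3.14, 3.14].

## Interface

Orientations are given as a unit quaternion [w, x, y, z].
In Python, from workcell import arm, viewer, ticket gives the robot as it stands. The module is installed in compiled form; this text tells all that it offers.
- The arm moves only by the tool move_arm, never from a script. Its argument "deltas" is a list of rows, each a list of 7 numbers: the shift along the world's x, y, z in mm, then the turn, a rotation vector about the world's x, y, z in rad, then the closure, from 0 (fully open) to 1 (shut). In form: [[x, y, z, wx, wy, wz, claw], ...]. A call has 1 to 12 rows; each row is the pose to reach, as a shift and turn from the pose measured when the call began; what a row does not reach only later rows make up. A row lasts 1/12 s, in which the tool goes at most 41.7 mm and 7.16 degrees, less where a joint would pass 70% of its speed; a pose out of reach is approached as far as the arm can. A call with a gripper value outside its range is refused whole. The fingers move at their own pace and stop on an object; "squeeze" is the grip in N (left out, the last holds). Time passes only in rows, so rows that repeat a pose let the fingers close. It gives the time, the measured TCP pose, the force and the opening at its end, in the units of the state.
- arm.observe(): the state, without advancing time (a new reading comes with each control period).
- viewer.snapshot(name): name is "side" or "top" or "wrist"; returns a dict with "image" (480x640x3 uint8, red, green, blue), "fx", "fy", "cx", "cy" (pixels), "R" (3x3) and "t" (3): a world point X has camera coordinates R X + t; the wrist camera has in their place "hand_eye" (4x4, takes a point from camera to tool coordinates, whose origin is the TCP and whose axes are the flange's). Camera axes: x right, y down, z forward; pixel columns grow to the right and rows downward; lengths in m; the calibration is good to about 2 mm. A picture is of the moment at which its call begins: read the wrist's pose just before it. There is no depth.
- ticket.hand_in(): hands the job in, once; it reports no verdict.
The state is a dict: "clock": time; "q": joint angles; "qd": joint speeds; "effort": joint torques, N m; "tool_pos": TCP position; "ee_rot": TCP orientation; "wrist_force": force on the tool from outside, world axes, zero at the start; "moment": the same for the moment, N m; "gripper_width": finger opening in m.
Only numpy, scipy, OpenCV 4.12 (cv2) and the standard library are available. Lean on these libraries where they do the work, as an engineer would, in place of code of your own. Each camera call takes 0.05 s, during which the arm holds its last target.

## Task

Finish the layer on the little pallet slab: set one of the two loose green cartons crosswise at each end of the pair already there, centred and snug against it. Then tilt the long batten up out of the half-covered storage box through its opening and finish while holding it in the gripper, level and still, centred lengthwise along the layer and about 30 mm above the cartons without touching them, ready to be strapped down. Leave the layer neat and do not disturb the other things on the counter.

Things in the scene. Friction and masses are not known exactly. Their poses are not given: they have to be found in the camera images.
- slab: fixed wooden pallet slab, 200 x 100 x 18 mm; origin at the centre of its underside, x along its length, top at z = 18 mm. Two middle cartons stand on it side by side, long sides along its x. In the finished 1 + 2 + 1 layer one carton stands at each end of the pair, long side along the slab's y, on its centre line, its centre about 43 mm from the slab's centre along x
- carton_a: green tea carton 28 x 56 x 40 mm (x, y, z), about 70 g; origin at the centre of its underside, long side along its y; loose on the counter, to be placed at either end
- carton_b: green tea carton 28 x 56 x 40 mm (x, y, z), about 70 g; origin at the centre of its underside, long side along its y; loose on the counter, to be placed at the other end
- carton_c: green tea carton 28 x 56 x 40 mm (x, y, z), about 70 g; origin at the centre of its underside, long side along its y; already standing on the slab, on its +y half, turned a quarter turn to the slab
- carton_d: green tea carton 28 x 56 x 40 mm (x, y, z), about 70 g; origin at the centre of its underside, long side along its y; already standing on the slab, on its -y half, turned a quarter turn to the slab
- storage_box: fixed dark wooden box, 287 x 177 x 66 mm outside, walls and floor 6 mm thick; origin at the centre of its underside, x along its length. A fixed clear cover with a pale strip along its edge, grey floor (cover at z = 60 to 66 mm) closes the 95 mm of the inside nearest the robot (-x end), 54 mm high beneath; the other 180 x 165 mm at the +x end is the opening
- cover_edge (a point): middle of the cover's free edge, on its top face (box x = -42.5 mm, z = 66 mm); the opening reaches from here 180 mm along the box's +x to the end wall
- batten: loose straight pale wooden top batten with a red band near each end, 240 x 22 x 22 mm, about 80 g; origin at the centre of its underside, x along its length, centre of mass at its middle. It lies on the box's floor roughly along the box's x, its +x end in the opening, its -x end 65 to 90 mm under the cover
- batten_open_end (a point): centre of the batten's +x end face (120 mm from the middle), which starts in the opening
- batten_covered_end (a point): centre of the batten's -x end face, which starts under the cover
- herb_jar: bystander, leave alone: herb jar, amber with yellow cap, 72 mm across, 105 mm tall; origin at the centre of its underside
- mug: bystander, leave alone: white mug, 85 mm tall; origin at the centre of its underside
- tape_roll: bystander, leave alone: cardboard-coloured roll of tape lying flat, 90 mm across, 40 mm tall; origin at the centre of its underside
- syrup_bottle: bystander, leave alone: amber bottle, 56 mm across, 160 mm tall; origin at the centre of its underside
- scoop: bystander, leave alone: wooden spoon-shaped scoop lying flat, about 200 mm long, steel bowl
- spice_tin: bystander, leave alone: red and steel spice tin, 60 mm across, 90 mm tall; origin at the centre of its underside
Not all that is in view belongs to the job. Leave any blue look-alike of the carton_a alone. Of the things that look like the batten, the smaller one is meant.

How it is judged:
On the way, in this order (a step that is already met when the one before it is completed fails the run):
1. the layer is complete: a carton crosswise, snug and centred at each end of the pair ((((x of carton_a in the frame of slab between -0.053 and -0.033 m and y of carton_a in the frame of slab between -0.01 and 0.01 m and z of carton_a in the frame of slab between 0.013 and 0.023 m and angle between the y axis of carton_a and the y axis of slab, either way round below 0.14 rad and angle between carton_a's own z axis and vertical below 0.1 rad and linear speed of carton_a below 0.02 m/s) and (x of carton_b in the frame of slab between 0.033 and 0.053 m and y of carton_b in the frame of slab between -0.01 and 0.01 m and z of carton_b in the frame of slab between 0.013 and 0.023 m and angle between the y axis of carton_b and the y axis of slab, either way round below 0.14 rad and angle between carton_b's own z axis and vertical below 0.1 rad and linear speed of carton_b below 0.02 m/s)) or ((x of carton_b in the frame of slab between -0.053 and -0.033 m and y of carton_b in the frame of slab between -0.01 and 0.01 m and z of carton_b in the frame of slab between 0.013 and 0.023 m and angle between the y axis of carton_b and the y axis of slab, either way round below 0.14 rad and angle between carton_b's own z axis and vertical below 0.1 rad and linear speed of carton_b below 0.02 m/s) and (x of carton_a in the frame of slab between 0.033 and 0.053 m and y of carton_a in the frame of slab between -0.01 and 0.01 m and z of carton_a in the frame of slab between 0.013 and 0.023 m and angle between the y axis of carton_a and the y axis of slab, either way round below 0.14 rad and angle between carton_a's own z axis and vertical below 0.1 rad and linear speed of carton_a below 0.02 m/s))) and x of carton_c in the frame of slab between -0.011 and 0.011 m and y of carton_c in the frame of slab between 0.006 and 0.024 m and z of carton_c in the frame of slab between 0.013 and 0.023 m and angle between the y axis of each of carton_c, carton_d and the x axis of slab, either way round below 0.14 rad and angle between each of carton_c, carton_d's own z axis and vertical below 0.1 rad and linear speed of each of carton_c, carton_d below 0.02 m/s and x of carton_d in the frame of slab between -0.011 and 0.011 m and y of carton_d in the frame of slab between -0.024 and -0.006 m and z of carton_d in the frame of slab between 0.013 and 0.023 m), for 0.2 s.
2. the batten is tilted through the opening: its open end above the rim while its other end is still down inside the box (z of batten_open_end in the frame of storage_box above 0.07 m and z of batten_covered_end in the frame of storage_box below 0.06 m and x of batten_covered_end in the frame of storage_box between -0.1435 and 0.1435 m and y of batten_covered_end in the frame of storage_box between -0.0885 and 0.0885 m), for 0.05 s.
At the end, for the whole second after the job is handed in: Four cartons upright at rest in the layer (end ones centred 33-53 mm from the slab centre lengthwise, 10 mm sideways; all square to 0.14 rad); the gripper holds the batten still over it, touching nothing: both ends 6-60 mm above the cartons and within 30 mm of the centre line, middle within 30 mm (all of step 1 and z of batten_open_end in the frame of slab between 0.075 and 0.129 m and y of batten_open_end in the frame of slab between -0.03 and 0.03 m and z of batten_covered_end in the frame of slab between 0.075 and 0.129 m and y of batten_covered_end in the frame of slab between -0.03 and 0.03 m and x of batten in the frame of slab between -0.03 and 0.03 m and angle between the x axis of batten and the x axis of slab, either way round below 0.17 rad and contact force between the fingers and batten above 1 N and contact force between batten and carton_a below 0.3 N and contact force between batten and carton_b below 0.3 N and contact force between batten and carton_c below 0.3 N and contact force between batten and carton_d below 0.3 N and contact force between batten and storage_box below 0.3 N and contact force between batten and slab below 0.3 N and linear speed of batten below 0.03 m/s); the arm keeps its last pose, push and grip.
It fails at once if another thing on the counter is moved more than 30 mm (distance of any of herb_jar, mug, tape_roll, syrup_bottle, scoop, spice_tin from where it was at the start of the episode above 0.03 m).
It also fails if it takes over 69 s, if anything falls off the work surface, if the arm or the gripper's body presses on something with over 40 N, if the wrist force passes 120 N, or if a joint passes its speed limit or range.

## Working session

There is one attempt and no reset: what is moved stays moved. The work goes in short steps, Python scripts to look and compute and a tool call to move; the robot and the scene stay as the last step left them, time stands still between calls to the robot, and variables do not carry over. Pictures are saved under pics/ and viewed, and the job is handed in when it is done.

Besides the shell and the picture viewer there is one more tool, called after "Emit:" in YAML: its name, and indented under it one key for each argument. move_arm: Moves the arm, as the interface text tells. Its arguments: {"type":"object","properties":{"deltas":{"type":"array"},"squeeze":{"type":"number"}},"required":["deltas"]}

```bash
mkdir -p pics; python3 - <<'E'
from workcell import arm,viewer
import cv2,pickle
s=arm.observe();print(s)
d={}
for n in("side","top","wrist"):
    r=viewer.snapshot(n);d[n]=r
    cv2.imwrite(f"pics/{n}0.png",r["image"][:,:,::-1])
    print(n,{k:v for k,v in r.items() if k!="image"})
pickle.dump(d,open("s0.pkl","wb"))
E
```

```text
{'clock': 0.0, 'q': array([ 1.56660763e+00,  2.55753809e-01,  1.06965225e-01, -4.81363485e-04,
       -1.42388297e+00, -2.84585715e-01]), 'qd': array([ 1.10440034e-03,  7.27428171e-04, -9.63542560e-05, -1.84348476e-03,
        9.21577482e-05,  8.61520070e-04]), 'effort': array([-1.59664931e-03, -3.86626375e+01,  2.37938225e+01,  5.36530182e+00,
       -6.22413980e-03, -4.50025382e-06]), 'tool_pos': array([0.15647048, 0.52689101, 0.30297549]), 'ee_rot': array([ 9.61678194e-04,  9.89588699e-01, -1.43921057e-01, -1.04698558e-04]), 'wrist_force': array([-0.33048105,  0.44240098,  0.69275517]), 'moment': array([-0.03544765, -0.06450517, -0.00204326]), 'gripper_width': 0.08543774054386567}
side {'fx': 554.389927660763, 'fy': 554.389927660763, 'cx': 323.3634393872333, 'cy': 235.4808674042642, 'R': array([[ 0.78625189, -0.6174168 , -0.0245857 ],
       [-0.34414619, -0.4045143 , -0.84730844],
       [ 0.51319719,  0.67465894, -0.53053177]]), 't': array([-0.35883755,  0.20833247,  1.10471726])}
top {'fx': 471.59169376675567, 'fy': 471.59169376675567, 'cx': 319.0319768443936, 'cy': 244.40840678087724, 'R': array([[-1.32620004e-02, -9.99910155e-01, -1.94947307e-03],
       [-9.91381559e-01,  1.34029596e-02, -1.30318708e-01],
       [ 1.30333128e-01,  2.04384897e-04, -9.91470239e-01]]), 't': array([6.15196206e-04, 4.95883345e-01, 1.12429994e+00])}
wrist {'fx': 343.3398375474699, 'fy': 343.3398375474699, 'cx': 322.509717580815, 'cy': 241.37050435321606, 'hand_eye': array([[ 3.58231340e-04, -9.48922734e-01, -3.15508346e-01,
         8.07284533e-02],
       [ 9.99999898e-01,  2.52870998e-04,  3.74875233e-04,
         1.15883851e-04],
       [-2.75944721e-04, -3.15508448e-01,  9.48922728e-01,
        -6.92501197e-02],
       [ 0.00000000e+00,  0.00000000e+00,  0.00000000e+00,
         1.00000000e+00]])}
```

View pics/top0.png

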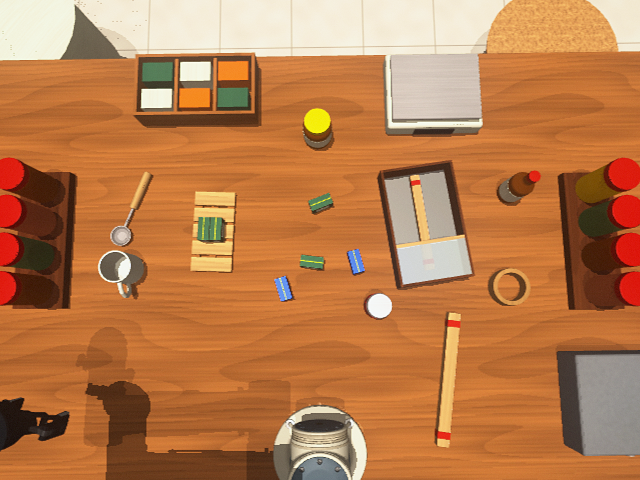

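View pics/side0.png

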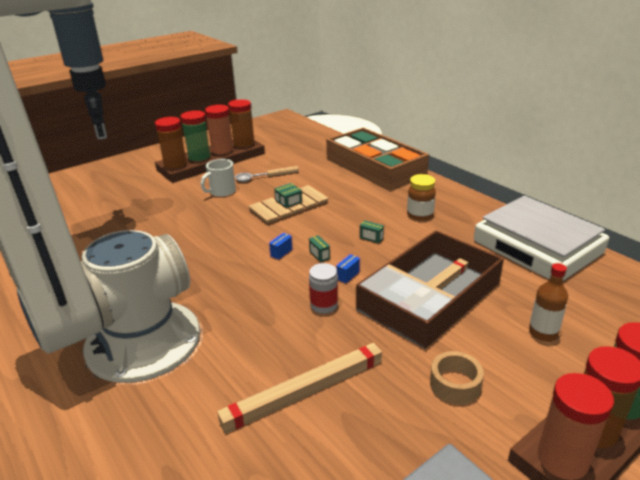

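View pics/wrist0.png

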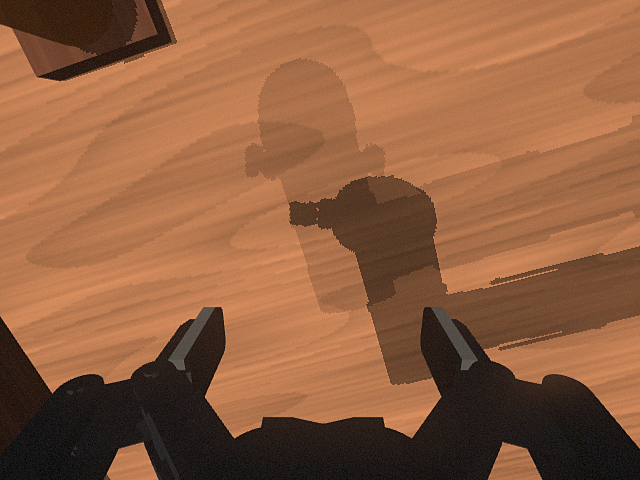

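Candidates. Cartons in the top view: green ones at (320,203) and (312,262) are wanted; blue look-alikes at (284,288) and (356,261) and the green pair on the slab at (210,230) are not. Battens: the small one in the box at (421,205) is wanted; the big one on the counter at (449,380) is not. I'll check this in one crop.

```bash
cat > h.py <<'E'
import numpy as np,cv2,pickle
from scipy.spatial.transform import Rotation as Rn
def ray(cam,uv,z,R=None,t=None):
    R=cam["R"] if R is None else R; t=cam["t"] if t is None else t
    uv=np.atleast_2d(uv).astype(float)
    d=np.c_[(uv[:,0]-cam["cx"])/cam["fx"],(uv[:,1]-cam["cy"])/cam["fy"],np.ones(len(uv))]
    C=-R.T@t; D=d@R
    return C+D*((z-C[2])/D[:,2])[:,None]
def proj(cam,X,R=None,t=None):
    R=cam["R"] if R is None else R; t=cam["t"] if t is None else t
    c=np.atleast_2d(X)@R.T+t
    return np.c_[c[:,0]/c[:,2]*cam["fx"]+cam["cx"],c[:,1]/c[:,2]*cam["fy"]+cam["cy"]]
def wristRt(w,s):
    q=s["ee_rot"];T=np.eye(4);T[:3,:3]=Rn.from_quat([q[1],q[2],q[3],q[0]]).as_matrix();T[:3,3]=s["tool_pos"]
    E=np.linalg.inv(T@w["hand_eye"]);return E[:3,:3],E[:3,3]
E
python3 - <<'E'
from h import *
d=pickle.load(open("s0.pkl","rb"))
im=d["top"]["image"][:,:,::-1]
c=cv2.resize(im[150:310,180:500],None,fx=2.5,fy=2.5,interpolation=cv2.INTER_CUBIC)
cv2.imwrite("pics/crop.png",c)
E
```

```text
(no output)
```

View pics/crop.png

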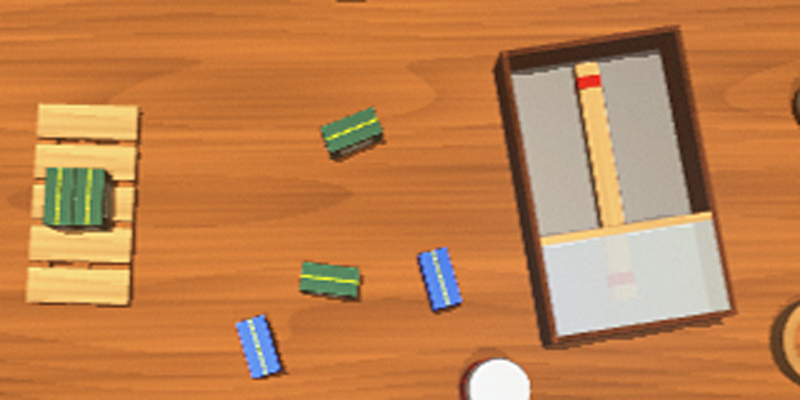

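```bash
cat >> h.py <<'E'
from scipy.optimize import minimize
def boxpts(x,y,yaw,L,W,z0,z1):
    c,s=np.cos(yaw),np.sin(yaw)
    return np.array([[x+c*a-s*b,y+s*a+c*b,z] for z in(z0,z1) for a in(-L/2,L/2) for b in(-W/2,W/2)])
def silfit(cam,mask,p0,L,W,z0,z1,roi,R=None,t=None,S=4):
    u0,v0,u1,v1=roi
    m=cv2.resize(mask[v0:v1,u0:u1].astype(np.float32),None,fx=S,fy=S,interpolation=cv2.INTER_LINEAR)
    def cost(p):
        q=proj(cam,boxpts(*p,L,W,z0,z1),R,t)
        q=(q-[u0,v0]+0.5)*S-0.5
        h=cv2.convexHull(q.astype(np.float32))
        r=np.zeros(m.shape,np.uint8)
        cv2.fillConvexPoly(r,np.round(h*16).astype(np.int32),1,cv2.LINE_8,4)
        return np.abs(r-m).sum()/S/S
    best=None
    for dy in(-.2,0,.2):
        x0=np.array(p0)+[0,0,dy]
        sx=np.vstack([x0,x0+[.006,0,0],x0+[0,.006,0],x0+[0,0,.15]])
        r=minimize(cost,x0,method="Nelder-Mead",options=dict(initial_simplex=sx,xatol=1e-5,fatol=1e-3))
        if best is None or r.fun<best.fun:best=r
    return best.x,best.fun
def green(im):
    h=cv2.cvtColor(im,cv2.COLOR_RGB2HSV)
    return cv2.inRange(h,(28,60,20),(90,255,255))>0
E
python3 - <<'E'
from h import *
d=pickle.load(open("s0.pkl","rb"))
T=d["top"];g=green(T["image"])
k=np.ones((3,3),np.uint8);g=cv2.morphologyEx(g.astype(np.uint8),cv2.MORPH_CLOSE,k)
for nm,uv,L,W,z0,z1,yaw in(("far",(320,203),.028,.056,0,.04,.3),("near",(312,262),.028,.056,0,.04,-.1),("pair",(210,230),.056,.056,.018,.058,0)):
    u,v=uv;roi=(u-30,v-30,u+30,v+30)
    mm=np.zeros_like(g);mm[v-26:v+26,u-26:u+26]=g[v-26:v+26,u-26:u+26]
    p0=ray(T,uv,z1)[0]
    p,f=silfit(T,mm,(p0[0],p0[1],yaw),L,W,z0,z1,roi)
    print(nm,mm.sum(),p.round(4),f)
S=d["side"]
g=cv2.morphologyEx(green(S["image"]).astype(np.uint8),cv2.MORPH_CLOSE,k)
vis=T["image"].copy()
print("slab corners",ray(T,[(195.5,192),(235.5,192.5),(232,272),(191,270.5)],.018).round(4))
print("box rim outer",ray(T,[(379,172),(451.5,161),(473,275),(400,288)],.066).round(4))
print("batten far", ray(T,[(410.5,176),(419.5,174.5),(419.6,241),(429,239)],.022).round(4))
for n in("side",):
    c=cv2.resize(S["image"][150:350,240:520],None,fx=2.8,fy=2.8,interpolation=cv2.INTER_CUBIC);cv2.imwrite("pics/sc.png",c[:,:,::-1])
E
```

```text
far 247 [ 0.6044 -0.0101  0.3144] 90.5703125
near 259 [ 0.4552  0.0129 -0.1226] 47.90625
pair 533 [ 0.5377  0.2615 -0.1389] 137.53125
slab corners [[0.6353 0.3037 0.018 ]
 [0.6326 0.2028 0.018 ]
 [0.432  0.2095 0.018 ]
 [0.4371 0.3107 0.018 ]]
box rim outer [[ 0.6669 -0.1541  0.066 ]
 [ 0.692  -0.3315  0.066 ]
 [ 0.4137 -0.3683  0.066 ]
 [ 0.3855 -0.1951  0.066 ]]
batten far [[ 0.6681 -0.239   0.022 ]
 [ 0.6717 -0.2619  0.022 ]
 [ 0.5024 -0.2552  0.022 ]
 [ 0.5071 -0.2787  0.022 ]]
```

View pics/sc.png

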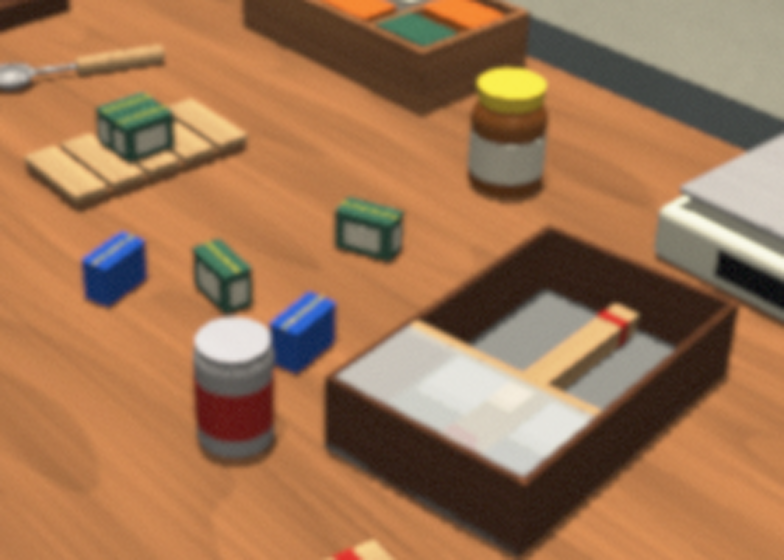

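The crop confirms it: green cartons with a yellow line at crop (352,130) and (330,280), blue decoys at (440,278) and (258,346), and the small batten in the box. Next I'll bring the wrist camera over the middle of the counter for a finer measurement.

Emit:
move_arm:
  deltas:
    - [390,-440,0,0,0,0.16,0]
    - [390,-440,0,0,0,0.16,0]
    - [390,-440,0,0,0,0.16,0]
    - [390,-440,0,0,0,0.16,0]
    - [390,-440,0,0,0,0.16,0]
    - [390,-440,0,0,0,0.16,0]
    - [390,-440,0,0,0,0.16,0]
    - [390,-440,0,0,0,0.16,0]
    - [390,-440,0,0,0,0.16,0]
    - [390,-440,0,0,0,0.16,0]
    - [390,-440,0,0,0,0.16,0]
    - [390,-440,0,0,0,0.16,0]

```text
clock: 1.15
tool_pos: [0.489, 0.151, 0.3032]
ee_rot: [0.001, 0.998, -0.064, -0.0]
wrist_force: [0.5, 0.6, 1.3]
gripper_width: 0.0851
```

Emit:
move_arm:
  deltas:
    - [72,-81,0,0,0,0.02,0]
    - [72,-81,0,0,0,0.02,0]
    - [72,-81,0,0,0,0.02,0]
    - [72,-81,0,0,0,0.02,0]

```text
clock: 1.48
tool_pos: [0.5632, 0.0662, 0.3017]
ee_rot: [0.002, 0.998, -0.057, -0.001]
wrist_force: [-0.1, 1.2, -0.0]
gripper_width: 0.0851
```

```bash
cat > look.py <<'E'
import sys
from h import *
from workcell import arm,viewer
tag=sys.argv[1]; cams=sys.argv[2:] or ["wrist"]
o={}
for n in cams:
    s=arm.observe();r=viewer.snapshot(n)
    if n=="wrist": r["R"],r["t"]=wristRt(r,s)
    cv2.imwrite(f"pics/{tag}_{n}.png",r["image"][:,:,::-1]);o[n]=r
o["s"]=s;pickle.dump(o,open(tag+".pkl","wb"))
print(s["clock"],s["tool_pos"].round(4),s["ee_rot"].round(4),s["q"].round(3),s["wrist_force"].round(1),s["gripper_width"])
E
python3 look.py w1
```

```text
1.4833 [0.5632 0.0662 0.3017] [ 0.0016  0.9984 -0.0567 -0.001 ] [ 0.394  0.291  0.151  0.002 -1.434  1.063] [-0.1  1.2 -0. ] 0.08508752642986912
```

View pics/w1_wrist.png

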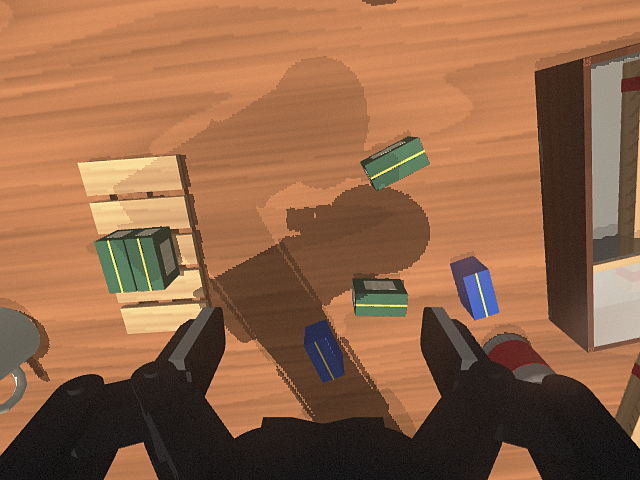

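```bash
python3 - <<'E'
from h import *
im=pickle.load(open("w1.pkl","rb"))["wrist"]["image"][:,:,::-1]
a=cv2.resize(im[145:345,70:220],None,fx=3,fy=3,interpolation=cv2.INTER_CUBIC)
b=cv2.resize(im[125:325,345:445],None,fx=3,fy=3,interpolation=cv2.INTER_CUBIC)
cv2.imwrite("pics/z1.png",np.hstack([a,b]))
E
```

```text
(no output)
```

View pics/z1.png

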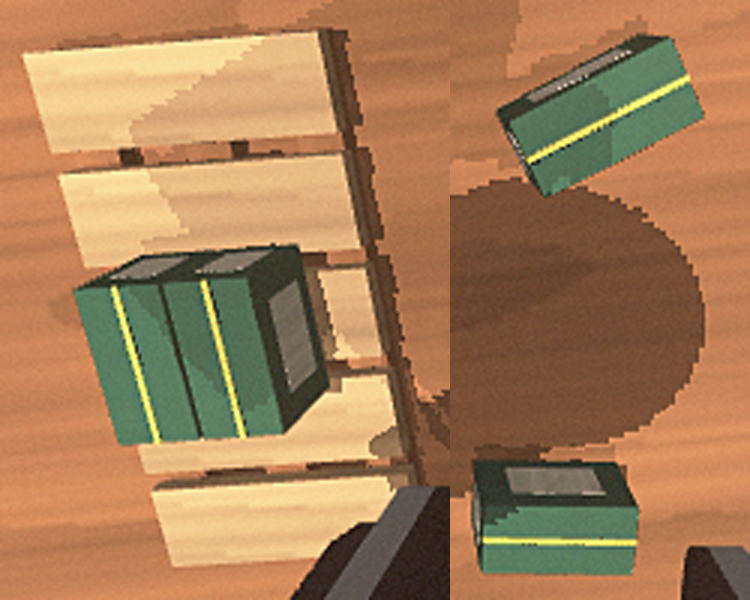

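```bash
cat >> h.py <<'E'
def rectpose(P):  # 4 ordered corners -> centre, yaw of first edge dir (0->1), lengths
    c=P[:,:2].mean(0);e=(P[1]-P[0]+P[2]-P[3])[:2]/2;f=(P[3]-P[0]+P[2]-P[1])[:2]/2
    return c.round(4),"e yaw",round(float(np.arctan2(e[1],e[0])),3),"f yaw",round(float(np.arctan2(f[1],f[0])),3),"len",np.linalg.norm(e).round(4),np.linalg.norm(f).round(4)
E
python3 - <<'E'
from h import *
w=pickle.load(open("w1.pkl","rb"))["wrist"]
A=lambda p:np.array(p)/3+[70,145]-.33
B=lambda p:(np.array(p)-[450,0])/3+[345,125]-.33
print("pair",rectpose(ray(w,A([(75,290),(248,278),(283,433),(118,444)]),.058)))
print("far",rectpose(ray(w,B([(509,119),(679,59),(705,119),(546,196)]),.040)))
print("near",rectpose(ray(w,B([(478,508),(638,507),(637,573),(483,573)]),.040)))
S=ray(w,A([(23,55),(319,32),(412,480),(174,566)]),.018);print(S.round(4),S[3]-S[0],S[2]-S[1],(S[0]+S[3])/2)
E
```

```text
pair (array([0.5359, 0.2585]), 'e yaw', -1.613, 'f yaw', 3.084, 'len', np.float64(0.056), np.float64(0.0547))
far (array([ 0.6001, -0.0107]), 'e yaw', -1.285, 'f yaw', -2.764, 'len', np.float64(0.0548), np.float64(0.0242))
near (array([0.454 , 0.0137]), 'e yaw', -1.682, 'f yaw', 3.11, 'len', np.float64(0.0567), np.float64(0.0267))
[[0.6366 0.3045 0.018 ]
 [0.6328 0.2044 0.018 ]
 [0.4648 0.2103 0.018 ]
 [0.4381 0.3122 0.018 ]] [-0.19857733  0.00763185  0.        ] [-0.16797264  0.00595825  0.        ] [0.53734063 0.30834593 0.018     ]
```

Emit:
move_arm:
  deltas:
    - [-109,-53,-40,0,0,0,0]
    - [-109,-53,-110,0,0,0,0]
    - [-109,-53,-150,0,0,0,0]
    - [-109,-53,-150,0,0,0,0]
    - [-109,-53,-150,0,0,0,0]
    - [-109,-53,-190,0,0,0,0]
    - [-109,-53,-222,0,0,0,0]
    - [-109,-53,-224,0,0,0,0]

```text
clock: 2.2
tool_pos: [0.4486, 0.0143, 0.0732]
ee_rot: [0.003, 0.998, -0.057, -0.006]
wrist_force: [0.1, 1.0, -0.3]
gripper_width: 0.0855
```

```bash
python3 look.py w2
```

```text
2.2 [0.4486 0.0143 0.0732] [ 0.0026  0.9984 -0.0567 -0.006 ] [ 3.830e-01  2.810e-01 -5.130e-01 -1.000e-03 -7.900e-01  1.075e+00] [ 0.1  1.  -0.3] 0.0855490138531694
```

View pics/w2_wrist.png

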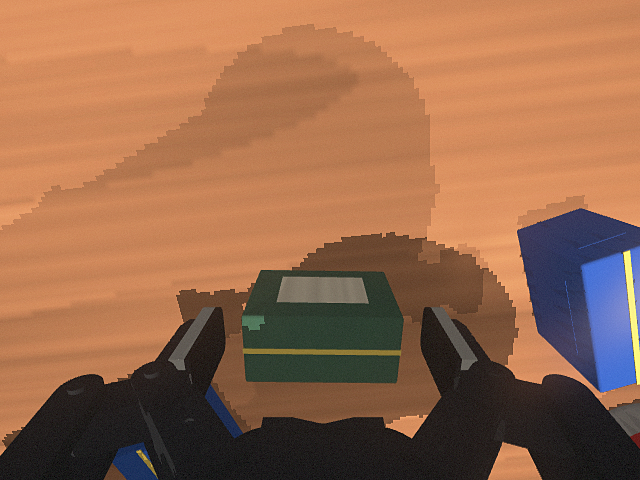

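```bash
python3 - <<'E'
from h import *
w=pickle.load(open("w2.pkl","rb"))["wrist"]
print(rectpose(ray(w,[(245,316),(403,317),(399,383),(246,381)],.040)))
from workcell import arm
s=arm.observe();print(s["tool_pos"],s["qd"].round(3))
E
```

```text
(array([0.4544, 0.013 ]), 'e yaw', -1.7, 'f yaw', 3.011, 'len', np.float64(0.0546), np.float64(0.0273))
[0.45058665 0.01462493 0.07574654] [-0.001 -0.053  0.095  0.028 -0.056  0.002]
```

Emit:
move_arm:
  deltas:
    - [3,-1,0,0,0,-0.01,0]
    - [3,-1,0,0,0,-0.01,0.2]
    - [3,-1,0,0,0,-0.01,0.6]
    - [3,-1,0,0,0,-0.01,0.6]
    - [3,-1,0,0,0,-0.01,0.6]
    - [3,-1,0,0,0,-0.01,0.6]
    - [3,-1,0,0,0,-0.01,0.6]
  squeeze: 35

```text
clock: 2.83
tool_pos: [0.455, 0.0141, 0.0776]
ee_rot: [0.002, 0.998, -0.061, -0.002]
wrist_force: [-0.6, 0.9, 5.8]
gripper_width: 0.0554
```

Emit:
move_arm:
  deltas:
    - [0,0,35,0,0,0,0.6]
    - [0,15,70,0,0,0,0.6]
    - [10,50,80,0,0,0.03,0.6]
    - [20,90,80,0,0,0.06,0.6]
    - [30,130,80,0,0,0.085,0.6]
    - [37,170,80,0,0,0.085,0.6]
    - [37,210,80,0,0,0.085,0.6]
    - [37,246,80,0,0,0.085,0.6]
    - [37,246,80,0,0,0.085,0.6]
    - [37,246,60,0,0,0.085,0.6]
    - [37,246,60,0,0,0.085,0.6]
    - [37,246,60,0,0,0.085,0.6]

```text
clock: 3.83
tool_pos: [0.4914, 0.2596, 0.1373]
ee_rot: [0.003, 1.0, -0.018, -0.003]
wrist_force: [1.0, 0.2, -0.4]
gripper_width: 0.0559
```

```bash
python3 look.py w3
```

```text
3.8333 [0.4914 0.2596 0.1373] [ 0.0025  0.9998 -0.0184 -0.0031] [ 7.670e-01  3.780e-01 -1.600e-01 -1.000e-03 -1.041e+00  7.670e-01] [ 1.   0.2 -0.4] 0.0558924283199333
```

View pics/w3_wrist.png

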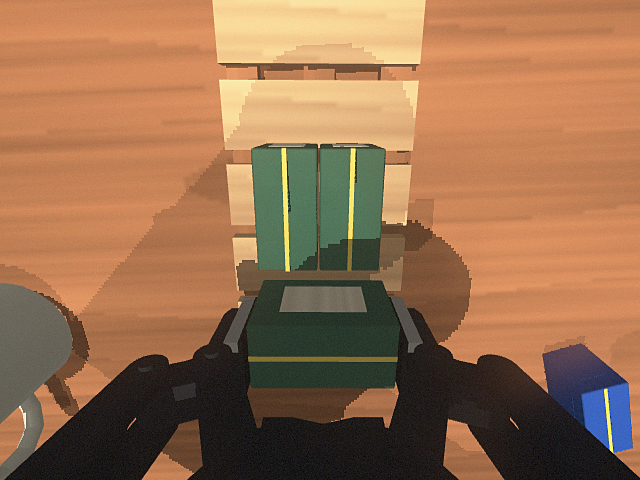

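```bash
python3 - <<'E'
from h import *
w=pickle.load(open("w3.pkl","rb"))["wrist"]
print("pair",rectpose(ray(w,[(252,149),(385,149),(380,270),(257,271)],.058)))
print("held",rectpose(ray(w,[(247,317),(398,317),(396,388),(250,388)],.0995)))
L=ray(w,[(215,20),(235,240),(423,20),(406,240)],.018);print(L.round(4))
E
```

```text
pair (array([0.5355, 0.2593]), 'e yaw', -1.604, 'f yaw', 3.101, 'len', np.float64(0.0566), np.float64(0.0551))
held (array([0.4926, 0.2592]), 'e yaw', -1.611, 'f yaw', 3.111, 'len', np.float64(0.0547), np.float64(0.0311))
[[0.6213 0.3051 0.018 ]
 [0.5115 0.3087 0.018 ]
 [0.6179 0.2065 0.018 ]
 [0.5077 0.21   0.018 ]]
```

Emit:
move_arm:
  deltas:
    - [-1,1,-25,0,0,0,0.6]
    - [-1,1,-36,0,0,0,0.6]
    - [-1,1,-41,0,0,0,0.6]
    - [-1,1,-41,0,0,0,0.6]
    - [-1,1,-41,0,0,0,0.6]
    - [-1,1,-41,0,0,0,0.6]

```text
clock: 4.38
tool_pos: [0.4918, 0.261, 0.0985]
ee_rot: [0.001, 1.0, -0.018, -0.001]
wrist_force: [-0.7, -0.1, -0.1]
gripper_width: 0.0554
```

Emit:
move_arm:
  deltas:
    - [0,-1,-3,0,0,0,0.6]
    - [0,-1,-3,0,0,0,0.6]
    - [0,-1,-3,0,0,0,0.6]

```text
clock: 4.63
tool_pos: [0.4919, 0.26, 0.0959]
ee_rot: [0.001, 1.0, -0.019, -0.001]
wrist_force: [-0.7, -0.3, 0.2]
gripper_width: 0.0557
```

Emit:
move_arm:
  deltas:
    - [0,0,-1,0,0,0,0.6]
    - [0,0,-1,0,0,0,0.6]
    - [0,0,-1,0,0,0,0.3]
    - [0,0,-1,0,0,0,0.1]
    - [0,0,-1,0,0,0,0.1]
    - [0,0,20,0,0,0,0.05]
    - [0,0,60,0,0,0,0]
    - [0,0,95,0,0,0,0]
    - [0,0,95,0,0,0,0]

```text
clock: 5.38
tool_pos: [0.4951, 0.2617, 0.1987]
ee_rot: [-0.002, 1.0, -0.018, 0.005]
wrist_force: [1.4, -0.2, 0.9]
gripper_width: 0.0857
```

```bash
python3 look.py w4
```

```text
5.3833 [0.4951 0.2617 0.1987] [-0.0023  0.9998 -0.0178  0.0046] [ 0.767  0.323 -0.073  0.004 -1.166  0.766] [ 1.4 -0.2  0.9] 0.08567662383311127
```

View pics/w4_wrist.png

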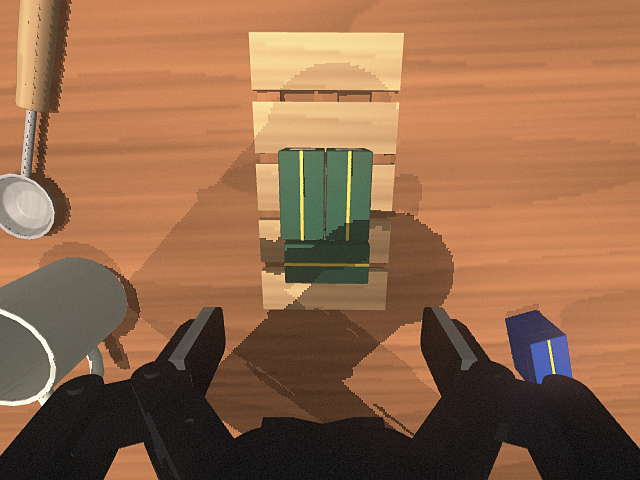

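Emit:
move_arm:
  deltas:
    - [15,-40,0,0,0,0.05,0]
    - [30,-80,0,0,0,0.1,0]
    - [45,-120,0,0,0,0.16,0]
    - [60,-160,0,0,0,0.22,0]
    - [75,-200,0,0,0,0.28,0]
    - [90,-240,0,0,0,0.33,0]
    - [106,-272,-15,0,0,0.33,0]
    - [106,-272,-40,0,0,0.33,0]
    - [106,-272,-40,0,0,0.33,0]
    - [106,-272,-40,0,0,0.33,0]

```text
clock: 6.27
tool_pos: [0.5986, -0.0113, 0.1533]
ee_rot: [-0.002, 0.989, 0.146, -0.0]
wrist_force: [-0.3, 0.5, 0.6]
gripper_width: 0.0856
```

```bash
python3 look.py w5
```

```text
6.2667 [ 0.5986 -0.0113  0.1533] [-1.900e-03  9.893e-01  1.456e-01 -3.000e-04] [ 0.24   0.435 -0.022 -0.004 -1.114  1.625] [-0.3  0.5  0.6] 0.08559724258353284
```

View pics/w5_wrist.png

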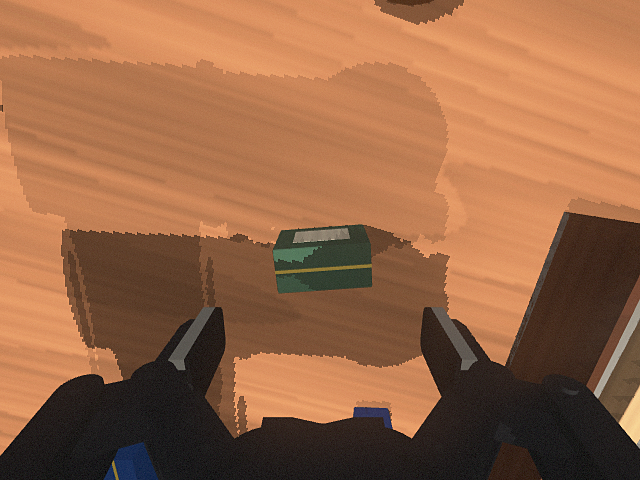

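```bash
python3 - <<'E'
from h import *
w=pickle.load(open("w5.pkl","rb"))["wrist"]
print(rectpose(ray(w,[(273,250),(370.5,246),(372,287),(277.5,293)],.040)))
c=cv2.resize(w["image"][215:305,255:385],None,fx=5,fy=5,interpolation=cv2.INTER_CUBIC);cv2.imwrite("pics/z5.png",c[:,:,::-1])
E
```

```text
(array([ 0.6014, -0.0104]), 'e yaw', -1.22, 'f yaw', -2.784, 'len', np.float64(0.0554), np.float64(0.0262))
```

View pics/z5.png

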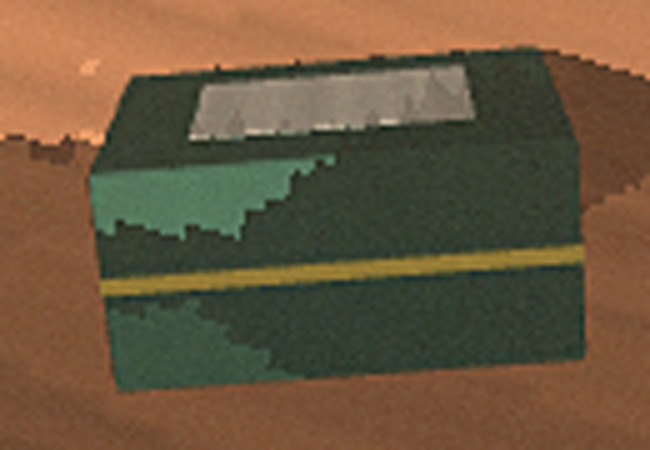

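Emit:
move_arm:
  deltas:
    - [3,1,-35,0,0,0.05,0]
    - [3,1,-60,0,0,0.05,0]
    - [3,1,-74,0,0,0.05,0]
    - [3,1,-76,0,0,0.05,0]
    - [3,1,-76,0,0,0.05,0]
    - [3,1,-76,0,0,0.05,0.2]
    - [3,1,-76,0,0,0.05,0.6]
    - [3,1,-76,0,0,0.05,0.6]
    - [3,1,-76,0,0,0.05,0.6]
    - [3,1,-76,0,0,0.05,0.6]
    - [3,1,-76,0,0,0.05,0.6]

```text
clock: 7.23
tool_pos: [0.6037, -0.0092, 0.0812]
ee_rot: [-0.002, 0.985, 0.171, 0.003]
wrist_force: [-1.8, 2.2, 6.8]
gripper_width: 0.0555
```

Emit:
move_arm:
  deltas:
    - [0,0,35,0,0,0,0.6]
    - [0,15,70,0,0,0,0.6]
    - [-2,50,80,0,0,-0.08,0.6]
    - [-6,90,80,0,0,-0.18,0.6]
    - [-10,130,80,0,0,-0.28,0.6]
    - [-14,170,80,0,0,-0.38,0.6]
    - [-18,210,80,0,0,-0.38,0.6]
    - [-22,250,80,0,0,-0.38,0.6]
    - [-22,266,80,0,0,-0.38,0.6]
    - [-22,266,70,0,0,-0.38,0.6]
    - [-22,266,60,0,0,-0.38,0.6]
    - [-22,266,60,0,0,-0.38,0.6]

```text
clock: 8.23
tool_pos: [0.5804, 0.2556, 0.1385]
ee_rot: [0.0, 1.0, -0.018, 0.001]
wrist_force: [-0.4, -0.7, -1.3]
gripper_width: 0.0556
```

```bash
python3 look.py w6
```

```text
8.2333 [0.5804 0.2556 0.1385] [ 0.      0.9998 -0.0182  0.0015] [ 0.662  0.509  0.057  0.002 -1.116  0.872] [-0.4 -0.7 -1.3] 0.05559601114607093
```

View pics/w6_wrist.png

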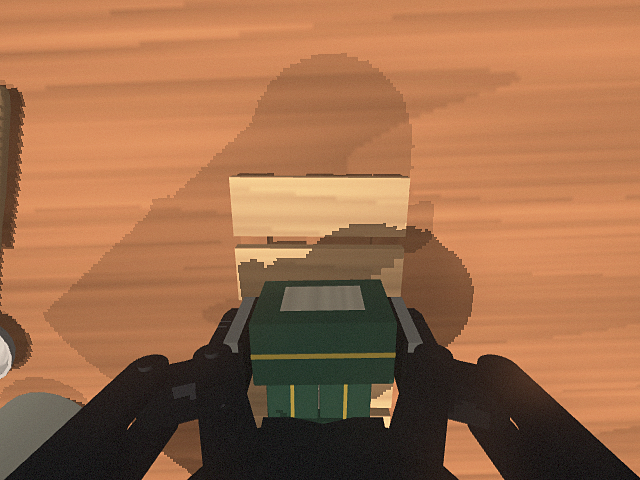

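```bash
python3 - <<'E'
from h import *
w=pickle.load(open("w6.pkl","rb"))["wrist"]
print("held",rectpose(ray(w,[(250,315),(396,315),(395,384),(253,384)],.040+.1385-.0812)))
L=ray(w,[(230,178),(240,285),(410,178),(403,285)],.018);print(L.round(4))
print("pair mid line",ray(w,[(318.5,400)],.058).round(4))
E
```

```text
held (array([0.5808, 0.2552]), 'e yaw', -1.607, 'f yaw', 3.119, 'len', np.float64(0.0546), np.float64(0.0307))
[[0.6368 0.3043 0.018 ]
 [0.5722 0.306  0.018 ]
 [0.6332 0.2056 0.018 ]
 [0.5687 0.207  0.018 ]]
pair mid line [[0.5211 0.2599 0.058 ]]
```

Emit:
move_arm:
  deltas:
    - [2,2,-20,0,0,0,0.6]
    - [2,2,-34,0,0,0,0.6]
    - [2,2,-39,0,0,0,0.6]
    - [2,2,-40,0,0,0,0.6]
    - [2,2,-40,0,0,0,0.6]
    - [2,2,-40,0,0,0,0.6]

```text
clock: 8.78
tool_pos: [0.5834, 0.2568, 0.1003]
ee_rot: [-0.0, 1.0, -0.019, 0.002]
wrist_force: [-0.6, 0.9, -1.0]
gripper_width: 0.0556
```

Emit:
move_arm:
  deltas:
    - [0,0,-2,0,0,0,0.6]
    - [-1,0,-2,0,0,0,0.6]
    - [-2,0,-2,0,0,0,0.6]
    - [-2,0,-2,0,0,0,0.6]

```text
clock: 9.12
tool_pos: [0.582, 0.2569, 0.0992]
ee_rot: [-0.001, 1.0, -0.019, 0.004]
wrist_force: [1.7, 0.2, 3.6]
gripper_width: 0.0554
```

```bash
python3 look.py w7 side
```

```text
9.1167 [0.582  0.2569 0.0992] [-5.000e-04  9.998e-01 -1.860e-02  3.500e-03] [ 0.663  0.546  0.009  0.004 -1.028  0.869] [1.7 0.2 3.6] 0.05540093322084352
```

Down on the slab with 3.6 N of contact at the expected height. Next I'll release and look from above.

Emit:
move_arm:
  deltas:
    - [0,0,0,0,0,0,0.3]
    - [0,0,0,0,0,0,0.1]
    - [0,0,0,0,0,0,0.1]
    - [0,0,30,0,0,0,0]
    - [0,0,70,0,0,0,0]
    - [-20,0,110,0,0,0,0]
    - [-50,0,140,0,0,0,0]
    - [-80,0,150,0,0,0,0]
    - [-80,0,150,0,0,0,0]
    - [-80,0,150,0,0,0,0]

```text
clock: 10.0
tool_pos: [0.5011, 0.2573, 0.2507]
ee_rot: [-0.002, 1.0, -0.018, 0.004]
wrist_force: [-0.2, 0.5, 0.7]
gripper_width: 0.0851
```

```bash
python3 look.py w8 wrist; python3 - <<'E'
from h import *
w=pickle.load(open("w8.pkl","rb"))["wrist"]
X=np.array([.535,.2585,.04]);u,v=proj(w,X)[0].astype(int);print(u,v)
c=cv2.resize(w["image"][v-85:v+85,u-80:u+80],None,fx=3.5,fy=3.5,interpolation=cv2.INTER_CUBIC);cv2.imwrite("pics/z8.png",c[:,:,::-1])
E
```

```text
10.0 [0.5011 0.2573 0.2507] [-0.0016  0.9998 -0.0179  0.0043] [ 0.754  0.297  0.028  0.004 -1.294  0.78 ] [-0.2  0.5  0.7] 0.08513996247651569
320 189
```

View pics/z8.png

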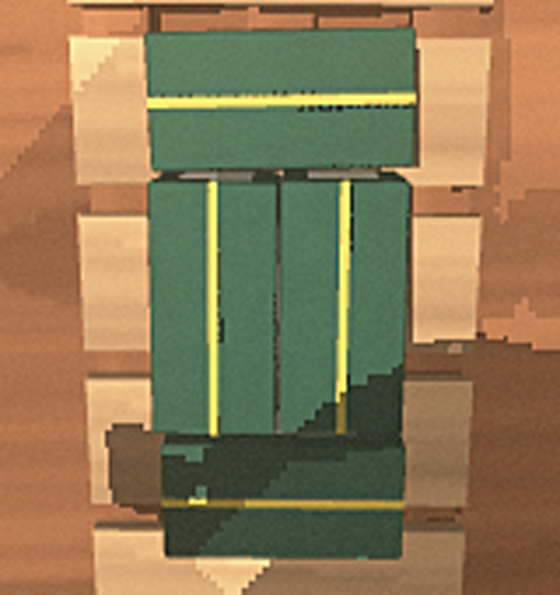

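```bash
python3 - <<'E'
from h import *
w=pickle.load(open("w8.pkl","rb"))["wrist"]
Z=lambda p:np.array(p)/3.5+[240,104]-.36
for n,p in(("far",[(147,32),(414,29),(417,163),(152,168)]),("pair",[(150,182),(407,178),(403,433),(154,434)]),("near",[(162,437),(404,434),(402,556),(165,557)])):
    print(n,rectpose(ray(w,Z(p),.058)))
L=ray(w,Z([(69,40),(95,585),(492,40),(464,585)]),.018);print(L.round(4))
E
```

```text
far (array([0.5801, 0.2566]), 'e yaw', -1.592, 'f yaw', 3.135, 'len', np.float64(0.0554), np.float64(0.0268))
pair (array([0.5359, 0.2591]), 'e yaw', -1.596, 'f yaw', 3.103, 'len', np.float64(0.0555), np.float64(0.0559))
near (array([0.4928, 0.2596]), 'e yaw', -1.596, 'f yaw', 3.109, 'len', np.float64(0.0552), np.float64(0.0294))
[[0.5951 0.3069 0.018 ]
 [0.4558 0.3126 0.018 ]
 [0.5915 0.2069 0.018 ]
 [0.4524 0.2123 0.018 ]]
```

Emit:
move_arm:
  deltas:
    - [10,-40,10,0,0,0.01,0]
    - [20,-80,20,0,0,0.02,0]
    - [25,-120,30,0,0,0.03,0.1]
    - [30,-160,30,0,0,0.05,0.2]
    - [35,-200,30,0,0,0.06,0.3]
    - [40,-240,30,0,0,0.07,0.3]
    - [45,-280,30,0,0,0.08,0.4]
    - [50,-320,30,0,0,0.1,0.4]
    - [55,-360,30,0,0,0.12,0.4]
    - [60,-400,30,0,0,0.13,0.4]
    - [65,-440,30,0,0,0.13,0.4]
    - [70,-480,30,0,0,0.13,0.4]

```text
clock: 11.05
tool_pos: [0.5716, -0.2256, 0.2772]
ee_rot: [-0.001, 0.999, 0.046, 0.002]
wrist_force: [1.8, 1.4, 0.5]
gripper_width: 0.0509
```

Emit:
move_arm:
  deltas:
    - [0,-25,0,0,0,0,0.4]
    - [0,-25,0,0,0,0,0.4]
    - [0,-25,0,0,0,0,0.4]
    - [0,-25,0,0,0,0,0.4]

```text
clock: 11.38
tool_pos: [0.5716, -0.2509, 0.2755]
ee_rot: [-0.002, 0.999, 0.046, 0.001]
wrist_force: [0.5, 0.4, 0.1]
gripper_width: 0.0515
```

```bash
python3 look.py w9 wrist
```

```text
11.3833 [ 0.5716 -0.2509  0.2755] [-1.800e-03  9.989e-01  4.590e-02  5.000e-04] [-0.166  0.413  0.263 -0.004 -1.421  1.829] [0.5 0.4 0.1] 0.051504463478628165
```

View pics/w9_wrist.png

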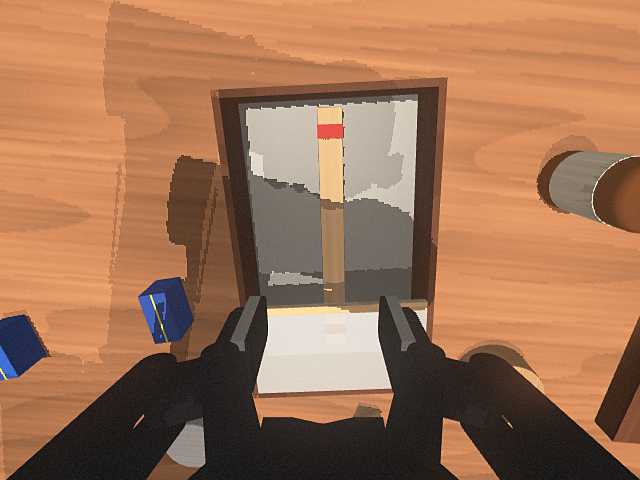

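```bash
python3 - <<'E'
from h import *
w=pickle.load(open("w9.pkl","rb"))["wrist"]
P=ray(w,[(318,107),(342.5,107),(345,300),(323.5,300)],.028);print(P.round(4),rectpose(P))
print("covered end",ray(w,[(335,345)],.028).round(4))
print("rim",ray(w,[(211,91),(447,78),(427,388)],.066).round(4))
print("cover edge",ray(w,[(240,308),(427,302)],.066).round(4))
c=cv2.resize(w["image"][80:400,200:450],None,fx=1.85,fy=1.85,interpolation=cv2.INTER_CUBIC);cv2.imwrite("pics/z9.png",c[:,:,::-1])
E
```

```text
[[ 0.6683 -0.2373  0.028 ]
 [ 0.6702 -0.2583  0.028 ]
 [ 0.4861 -0.2813  0.028 ]
 [ 0.484  -0.2592  0.028 ]] (array([ 0.5772, -0.259 ]), 'e yaw', -1.478, 'f yaw', -3.02, 'len', np.float64(0.0216), np.float64(0.1855))
covered end [[ 0.4312 -0.2766  0.028 ]]
rim [[ 0.6701 -0.1574  0.066 ]
 [ 0.695  -0.3312  0.066 ]
 [ 0.4165 -0.369   0.066 ]]
cover edge [[ 0.4889 -0.182   0.066 ]
 [ 0.511  -0.3511  0.066 ]]
```

View pics/z9.png

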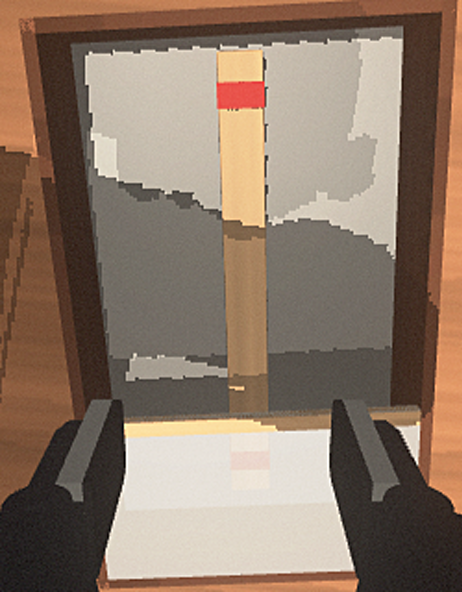

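Emit:
move_arm:
  deltas:
    - [-12,-10,-35,0,0,0.03,0.4]
    - [-12,-10,-70,0,0,0.03,0.4]
    - [-12,-10,-105,0,0,0.03,0.4]
    - [-12,-10,-130,0,0,0.03,0.4]
    - [-12,-10,-145,0,0,0.03,0.4]
    - [-12,-10,-150,0,0,0.03,0.4]
    - [-12,-10,-150,0,0,0.03,0.4]
    - [-12,-10,-150,0,0,0.03,0.4]

```text
clock: 12.1
tool_pos: [0.5605, -0.2599, 0.1273]
ee_rot: [-0.001, 0.998, 0.062, 0.002]
wrist_force: [0.5, 0.1, 0.2]
gripper_width: 0.0509
```

```bash
python3 look.py w10 wrist
```

```text
12.1 [ 0.5605 -0.2599  0.1273] [-0.0013  0.9981  0.0621  0.0017] [-0.183  0.49  -0.004 -0.004 -1.074  1.88 ] [0.5 0.1 0.2] 0.050916929195035154
```

View pics/w10_wrist.png

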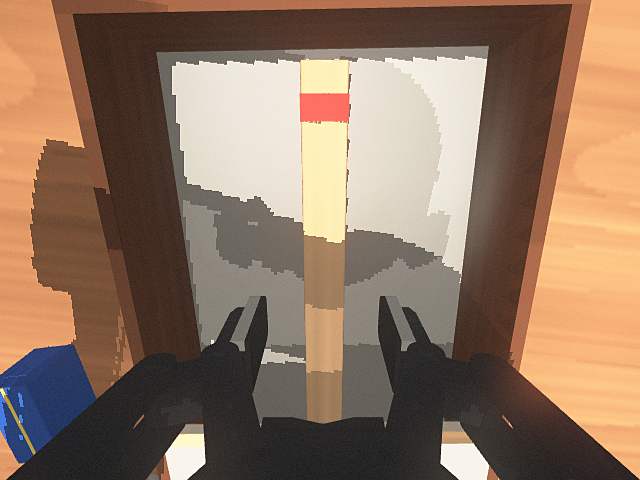

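Emit:
move_arm:
  deltas:
    - [0,-1,-20,0,0,0,0.4]
    - [0,-1,-35,0,0,0,0.4]
    - [0,-1,-43,0,0,0,0.4]
    - [0,-1,-45,0,0,0,0.4]
    - [0,-1,-45,0,0,0,0.4]
    - [0,-1,-45,0,0,0,0.4]

```text
clock: 12.65
tool_pos: [0.5615, -0.2614, 0.0841]
ee_rot: [-0.001, 0.998, 0.062, 0.003]
wrist_force: [-0.2, 0.3, 0.5]
gripper_width: 0.0511
```

Emit:
move_arm:
  deltas:
    - [0,0,-3,0,0,0,0.6]
    - [0,0,-3,0,0,0,0.9]
    - [0,0,-3,0,0,0,0.9]
    - [0,0,-3,0,0,0,0.9]
    - [0,0,-3,0,0,0,0.9]
    - [0,0,-3,0,0,0,0.9]
    - [0,0,-3,0,0,0,0.9]
  squeeze: 70

```text
clock: 13.23
tool_pos: [0.5619, -0.2615, 0.082]
ee_rot: [-0.0, 0.998, 0.062, 0.004]
wrist_force: [-1.2, 0.3, 5.8]
gripper_width: 0.0207
```

```bash
python3 - <<'E'
import numpy as np
g,h=132,76;c,s=.9927,.1207
for e,z,th in((0,9,.0),(0,9,.07),(1,9,.14),(2,9,.21),(3,9,.28),(17,13,.28),(36,18.5,.28),(55,24,.28),(74,29.5,.28),(90,34,.28),(90,60,.28),(88,100,.28),(80,140,.22),(70,150,.12),(60,150,0)):
    S=e+g*np.cos(th)-h*np.sin(th)-g; Z=z+g*np.sin(th)+h*np.cos(th)-82
    print([round(S*c),round(S*s),round(Z),round(th*s,3),round(-th*c,3),0,.9], "r",np.hypot(.5619+S*c/1e3,-.2615+S*s/1e3).round(3))
E
```

```text
[0, 0, 3, 0.0, -0.0, 0, 0.9] r 0.62
[-6, -1, 12, 0.008, -0.069, 0, 0.9] r 0.615
[-11, -1, 21, 0.017, -0.139, 0, 0.9] r 0.611
[-17, -2, 29, 0.025, -0.208, 0, 0.9] r 0.606
[-23, -3, 37, 0.034, -0.278, 0, 0.9] r 0.6
[-9, -1, 41, 0.034, -0.278, 0, 0.9] r 0.612
[10, 1, 46, 0.034, -0.278, 0, 0.9] r 0.628
[29, 3, 52, 0.034, -0.278, 0, 0.9] r 0.644
[48, 6, 57, 0.034, -0.278, 0, 0.9] r 0.661
[63, 8, 62, 0.034, -0.278, 0, 0.9] r 0.675
[63, 8, 88, 0.034, -0.278, 0, 0.9] r 0.675
[61, 7, 128, 0.034, -0.278, 0, 0.9] r 0.673
[60, 7, 161, 0.027, -0.218, 0, 0.9] r 0.672
[60, 7, 159, 0.014, -0.119, 0, 0.9] r 0.671
[60, 7, 144, 0.0, 0.0, 0, 0.9] r 0.671
```

Emit:
move_arm:
  deltas:
    - [0,0,3,0,0,0,0.9]
    - [-3,0,8,0.004,-0.035,0,0.9]
    - [-6,-1,12,0.008,-0.069,0,0.9]
    - [-11,-1,21,0.017,-0.139,0,0.9]
    - [-17,-2,29,0.025,-0.208,0,0.9]
    - [-23,-3,37,0.034,-0.278,0,0.9]
    - [-23,-3,37,0.034,-0.278,0,0.9]
    - [-23,-3,37,0.034,-0.278,0,0.9]
    - [-23,-3,37,0.034,-0.278,0,0.9]

```text
clock: 13.98
tool_pos: [0.5389, -0.2645, 0.1187]
ee_rot: [-0.009, 0.988, 0.062, 0.142]
wrist_force: [0.7, 0.3, -1.0]
gripper_width: 0.0206
```

```bash
python3 look.py w11 wrist side
```

```text
14.0333 [ 0.5391 -0.2644  0.1185] [-0.0087  0.9879  0.0618  0.1423] [-0.25   0.369 -0.205 -0.154 -0.735  2.047] [-0.  -0.2 -1.2] 0.020223104540244626
```

View pics/w11_side.png

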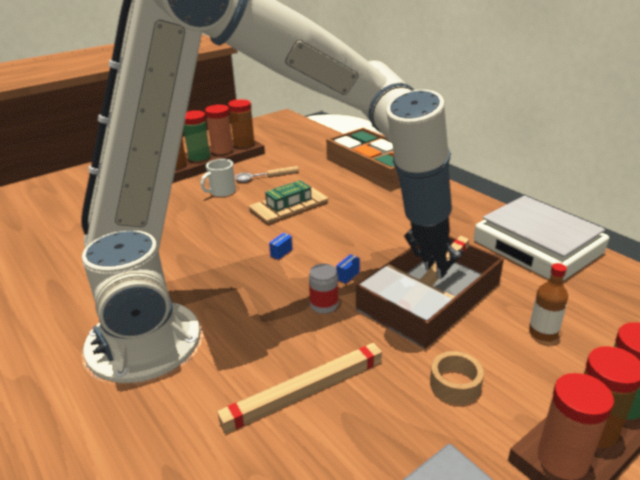

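View pics/w11_wrist.png

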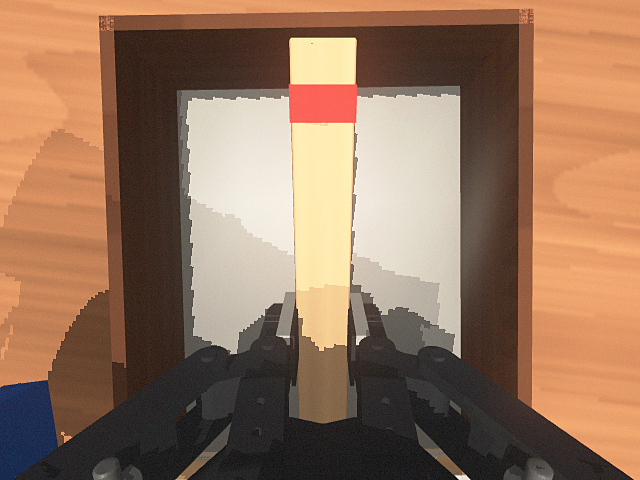

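Emit:
move_arm:
  deltas:
    - [14,2,4,0,0,0,0.9]
    - [33,4,9,0,0,0,0.9]
    - [52,6,15,0,0,0,0.9]
    - [71,9,20,0,0,0,0.9]
    - [86,11,25,0,0,0,0.9]
    - [86,11,25,0,0,0,0.9]
    - [86,11,25,0,0,0,0.9]

```text
clock: 14.67
tool_pos: [0.626, -0.2527, 0.1423]
ee_rot: [-0.009, 0.988, 0.062, 0.142]
wrist_force: [-0.5, 0.4, -1.1]
gripper_width: 0.0205
```

```bash
python3 look.py w12 top
```

```text
14.6667 [ 0.626  -0.2527  0.1423] [-0.009   0.9879  0.0624  0.1416] [-0.193  0.466  0.009 -0.118 -0.846  1.957] [-0.5  0.4 -1.1] 0.020458866159875667
```

View pics/w12_top.png

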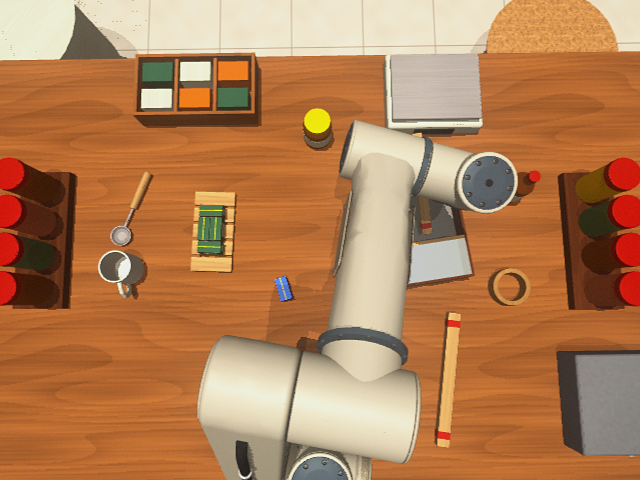

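Emit:
move_arm:
  deltas:
    - [0,0,20,0,0,0,0.9]
    - [0,0,50,0,0,0,0.9]
    - [0,0,85,0,0,0,0.9]
    - [0,0,115,0,0,0,0.9]
    - [-10,0,130,-0.009,0.07,0,0.9]
    - [-20,10,130,-0.017,0.14,0,0.9]
    - [-30,30,130,-0.025,0.21,-0.01,0.9]
    - [-40,60,130,-0.034,0.278,-0.02,0.9]
    - [-45,95,130,-0.034,0.278,-0.04,0.9]
    - [-50,132,130,-0.034,0.278,-0.06,0.9]
    - [-55,170,130,-0.034,0.278,-0.08,0.9]
    - [-60,208,130,-0.034,0.278,-0.1,0.9]

```text
clock: 15.72
tool_pos: [0.564, -0.0436, 0.2716]
ee_rot: [0.006, 1.0, 0.013, 0.002]
wrist_force: [1.7, -0.1, -1.2]
gripper_width: 0.0207
```

Emit:
move_arm:
  deltas:
    - [-2,35,0,0,0,-0.01,0.9]
    - [-4,70,0,0,0,-0.02,0.9]
    - [-6,105,0,0,0,-0.03,0.9]
    - [-8,140,0,0,0,-0.04,0.9]
    - [-10,175,0,0,0,-0.05,0.9]
    - [-12,210,-10,0,0,-0.063,0.9]
    - [-14,245,-20,0,0,-0.063,0.9]
    - [-16,275,-30,0,0,-0.063,0.9]
    - [-16,295,-40,0,0,-0.063,0.9]
    - [-16,302,-50,0,0,-0.063,0.9]
    - [-16,302,-50,0,0,-0.063,0.9]
    - [-16,302,-50,0,0,-0.063,0.9]

```text
clock: 16.72
tool_pos: [0.5476, 0.2575, 0.2208]
ee_rot: [0.007, 1.0, -0.019, 0.001]
wrist_force: [0.1, -0.8, 0.8]
gripper_width: 0.0206
```

```bash
python3 look.py w13 wrist side top
```

```text
16.8167 [0.5483 0.2572 0.2223] [ 0.0063  0.9998 -0.0196  0.0019] [ 0.702  0.4    0.101  0.013 -1.278  0.826] [ 0.1  0.4 -1.1] 0.020513005247355682
```

View pics/w13_side.png

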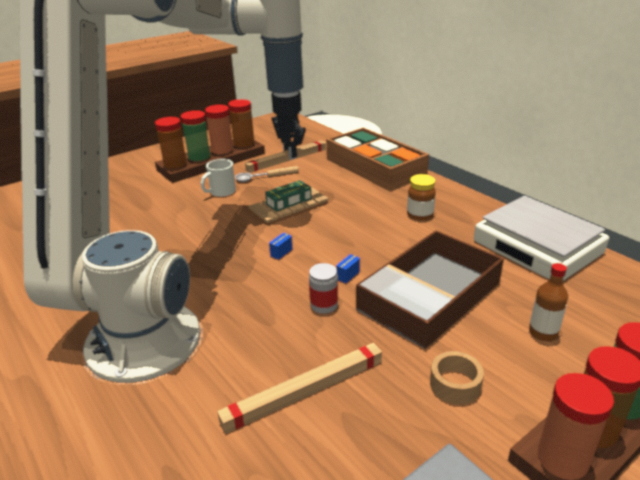

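View pics/w13_wrist.png

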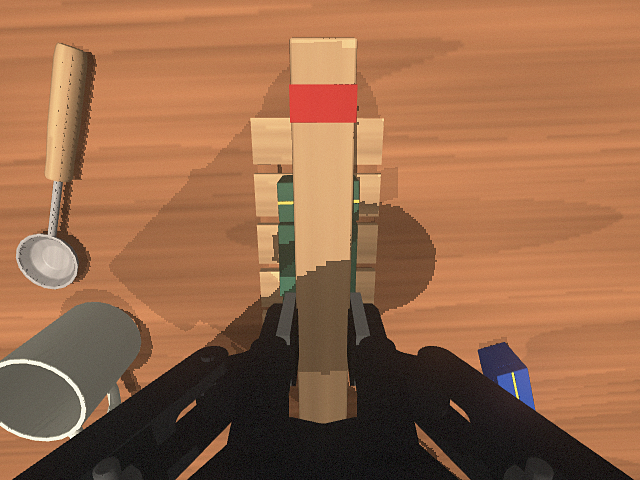

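Emit:
move_arm:
  deltas:
    - [-1,1,-12,0.012,0,0,0.9]
    - [-1,1,-24,0.012,0,0,0.9]
    - [-1,1,-36,0.012,0,0,0.9]
    - [-1,1,-46,0.012,0,0,0.9]
    - [-1,1,-53,0.012,0,0,0.9]
    - [-1,1,-57,0.012,0,0,0.9]
    - [-1,1,-57,0.012,0,0,0.9]
    - [-1,1,-57,0.012,0,0,0.9]
    - [-1,1,-57,0.012,0,0,0.9]
    - [-1,1,-57,0.012,0,0,0.9]

```text
clock: 17.7
tool_pos: [0.5477, 0.2584, 0.1663]
ee_rot: [-0.0, 1.0, -0.02, 0.003]
wrist_force: [0.7, 0.8, -0.4]
gripper_width: 0.0203
```

```bash
python3 look.py w14 wrist side top; python3 - <<'E'
from h import *
o=pickle.load(open("w14.pkl","rb"));S=o["side"];s=o["s"]
q=s["ee_rot"];R=Rn.from_quat([q[1],q[2],q[3],q[0]]).as_matrix()
pts=np.array([[108,-11,76],[108,11,76],[108,11,54],[108,-11,54],[-132,-11,76],[-132,11,76],[-132,11,54],[-132,-11,54]])/1e3@R.T+s["tool_pos"]
print(pts[[0,2,4,6]].round(3))
im=S["image"][:,:,::-1].copy()
c=cv2.resize(im[110:240,200:380],None,fx=4,fy=4,interpolation=cv2.INTER_CUBIC)
for u,v in proj(S,pts):cv2.circle(c,(int((u-200+.5)*4),int((v-110+.5)*4)),3,(255,0,255),-1)
cv2.imwrite("pics/z14.png",c)
E
```

```text
17.8 [0.5476 0.2584 0.1661] [-2.000e-04  9.998e-01 -1.970e-02  2.300e-03] [ 0.7    0.434  0.008  0.003 -1.141  0.83 ] [ 0.5  0.1 -0.9] 0.020479649382330267
[[0.656 0.265 0.091]
 [0.655 0.243 0.113]
 [0.416 0.275 0.089]
 [0.416 0.253 0.111]]
```

View pics/z14.png

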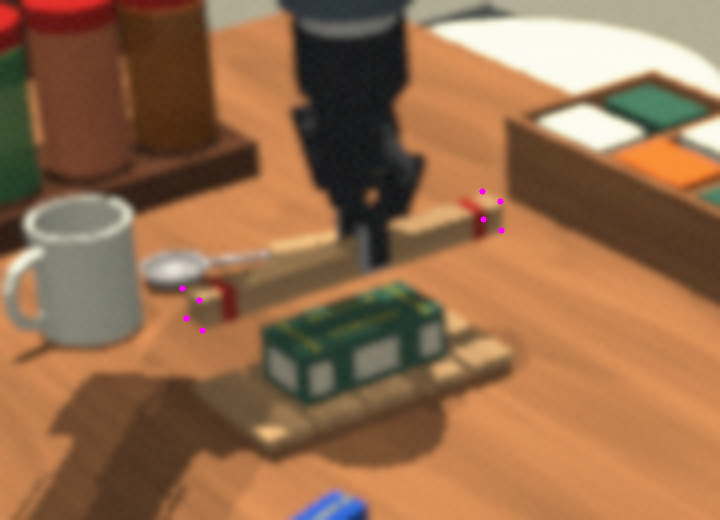

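View pics/w14_top.png

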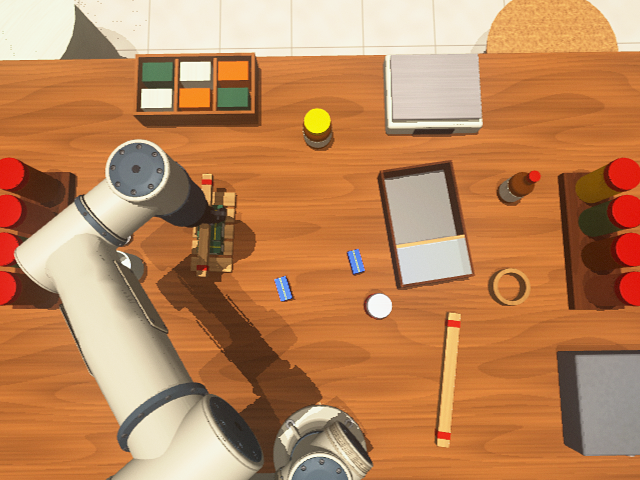

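View pics/w14_wrist.png

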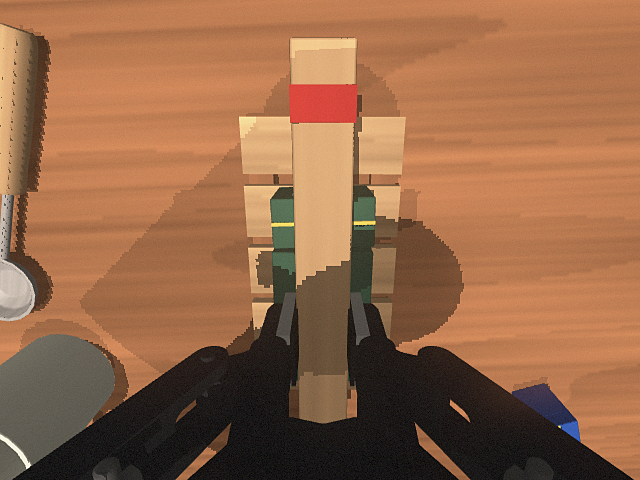

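The projected batten corners fall on its imaged ends to within a few millimetres: level, about 30 mm above the cartons and centred. The bystanders look unmoved. I'll let it settle briefly, then hand in.

Emit:
move_arm:
  deltas:
    - [0,0,0,0,0,0,0.9]
    - [0,0,0,0,0,0,0.9]
    - [0,0,0,0,0,0,0.9]
    - [0,0,0,0,0,0,0.9]

```text
clock: 18.18
tool_pos: [0.5475, 0.2584, 0.166]
ee_rot: [-0.0, 1.0, -0.02, 0.002]
wrist_force: [0.0, -0.5, -0.9]
gripper_width: 0.0204
```

```bash
python3 - <<'E'
from workcell import arm,ticket
s=arm.observe();print(s["tool_pos"],s["qd"].round(3),s["gripper_width"])
print(ticket.hand_in())
E
```

```text
[0.54752641 0.2583721  0.16597514] [-0.     0.001 -0.     0.001 -0.002 -0.002] 0.02038638583009443
the job is handed in; nothing more can be done
None
```

I set both loose green cartons crosswise at the ends of the pair, tilted the small batten out of the box and handed in at about 18 s with it held over the layer. The hand-in gave no verdict.

**Layer:** From the wrist picture after the second release, the end cartons stand about 43 mm and 44 mm from the pair's centre. They are within about 1 mm of the slab's centre line and square to about 0.03 rad. The far carton looked about 2 mm short of touching the pair. That is within the limits, so I left it rather than push it.

**Batten:** I tilted it about 0.28 rad under the cover, slid it along its own axis until it was clear of the cover, and lifted it out. The wrist force stayed near zero throughout.

**Last checks:**
- **Height:** the batten is level to about 2 mm end to end, with its underside about 30 mm above the cartons.
- **Position:** it is centred within a few millimetres; its predicted corners in the side picture were about 2 px off its imaged ends.
- **Grip and stillness:** the fingers read 20.4 mm on the 22 mm batten, and the joints were nearly still.
- **Other things on the counter:** I compared them only by eye in the side and top pictures, where none looked moved. In the last top picture the arm partly hid the mug and covered the scoop. The side and wrist pictures showed both still in place.

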